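# Clear the power brick and hold the machine's cover open at 45 degrees

## Robot

A 7-joint arm with a two-finger parallel gripper is mounted at the origin on the work surface. World frame = base frame: x ahead of the robot, y to its left, z up, the work surface at z = 0. Lengths are in m, angles in rad, forces in N, time in s.
With the tool pointing down it reaches from about 0.425 to 1.025 m from the base axis. Payload 9.4 kg.
Tool frame: the origin (TCP) lies at the very end of the fingers, on their centre line; the grasp point (between the pads) lies 19 mm behind it; z points along the fingers, y is the line along which they close (so a half turn about z gives the same grasp; the last joint's range is limited). The gripper opens to 85 mm and grips with 20 to 120 N. Pads are 22 mm wide; open, the fingers measure 114 mm over their backs; the gripper's body (76 mm by 85 mm) begins 54 mm behind the grasp point. The pads swing forward as they close: fully open they stand 13 mm farther back than shut.
Start: joints at [1.244, 0.599, -0.003, 1.599, 0.002, 0.943, -0.08], TCP at [0.179, -0.702, 0.231] pointing down, gripper open.
Joint ranges: [-2.57, 2.57], [-0.35, 1.97], [-1.29, 1.29], [0.11, 2.56], [-1.05, 4.19], [0.11, 1.86], [-2.63, 2.63]. Speed limits (rad/s): [2.22, 2.22, 3.01, 3.01, 3.14, 3.14, 3.14].

## Interface

Orientations are given as a 3x3 rotation matrix whose columns are the frame's x, y, z axes.
In Python, from workcell import robot, imaging, boxes_of, tip_of gives the robot as it stands. The module is installed in compiled form; this text tells all that it offers. Calls block until the motion is done:
- robot.move_to(position, orientation): joint-space move of the TCP to a pose.
- robot.move_straight(position, frame=None, velocity=0.15, until_force=None): straight line of the TCP; frame=None keeps the orientation; velocity is the mean speed in m/s. With until_force (N) it stops when the force on the tool has changed by that much, and returns True; else False.
- robot.move_joints(angles): joint-space move.
- robot.ungrasp() and robot.gripper_close(strength=None): open the fingers fully, or close them until they stop; strength is the grip in N (None keeps the last).
- robot.sleep(seconds).
- robot.inverse_kinematics(position, orientation): joint angles nearest the present ones, or None.
- imaging.read_camera(name): name is "scene" or "side" or "wrist"; returns (picture, depth): 384x512x3 uint8, red, green, blue; 384x512 float32, m along the optical axis (not along the pixel's ray), 0 where there is no reading.
- imaging.calibration(name): a dict with "camera_matrix" (3x3 intrinsics, pixels), "rvec" (rotation vector, rad) and "tvec" (3), from world to camera coordinates, as OpenCV has them; the wrist camera has in their place "tool_from_camera" (4x4, takes a point from camera to tool coordinates, whose origin is the TCP and whose axes are the flange's). Camera axes: x right, y down, z forward; pixel columns grow to the right and rows downward; lengths in m; the calibration is good to about 2 mm. The wrist camera is an equidistant fisheye: a pixel r from the principal point sees the ray r / f radians off the axis. A picture is of the moment at which its call begins: read the wrist's pose just before it. calibration takes no time and is no camera call.
A pose or a line that the arm cannot do raises robot.Unreachable and nothing moves.
- robot.close_job(): hands the job in; it is judged then, once.
Trained networks look in the newest picture that a camera, given by its name, has taken for a name from the list of things; names that differ only in an ending like _2 or _b are one class to them, and where a whole thing is asked for, a point or a joint stands for the part that bears it (a point fixed in the world has none). Each returns a list of dicts, best first, with "confidence" (0 to 1); they miss things now and then, are a little off and sometimes report something else, mostly with a low value. They report only what shows in the picture. A call takes as long as a camera call. They do not tell look-alikes from the thing itself.
- boxes_of(query, camera): "position" ([x, y, z] in m, in world coordinates, good to about 4 mm: the middle of the surface that is visible of it).
- tip_of(query, camera): "position" ([x, y, z] in m, in world coordinates, good to about 4 mm: a listed point, or the origin of a listed thing).
Readings, each from a call of its own:
- robot.read_t(): time.
- robot.read_joint_positions(): joint angles.
- robot.read_joint_vel(): joint speeds.
- robot.read_joint_efforts(): joint torques, N m.
- robot.read_tcp_pos(): TCP position.
- robot.read_tcp_rot(): TCP orientation.
- robot.read_contact_force(): force on the tool from outside, world axes, zero at the start.
- robot.read_ft_torque(): the same for the moment, N m.
- robot.read_finger_gap(): finger opening in m.
- robot.read_gripper_force(): force on a finger pad.
Only numpy, scipy, OpenCV 4.12 (cv2) and the standard library are available. Lean on these libraries where they do the work, as an engineer would, in place of code of your own. Each camera call takes 0.05 s, during which the arm holds its last target. There are 200 camera calls.

## Task

The black finned power brick is lying on the machine's hinged blue cover: pick it up and set it down flat in the yellow tray, lowering it in rather than dropping it, with the cover still shut. Then lift the cover by its orange bar handle and hold it 45 degrees open (within about 7 degrees) so the boards can be inspected; it falls shut if let go, so finish while still holding it there steadily in the gripper. Leave everything else on the bench where it is.

Things in the scene. Friction and masses are not known exactly. Their poses are not given: they have to be found in the camera images.
- brick_center (a point): centre (half-way up) of the black finned power brick, a loose block 110 mm long (its x axis), 54 mm wide (y) and 38 mm high (z); about 0.35 kg. It lies flat on the cover behind the bar handle, its long side roughly along the machine's width; the fins on top run lengthwise and the long sides are flat to grip.
- tray: yellow open tray fixed to the bench, outside 190 (x) x 140 (y) x 30 mm high, walls and floor 4 mm thick; origin at the centre of its underside, z up. It stands either to the left or to the right of the machine.
- chassis: the machine: aluminium chassis fixed to the bench, 240 (x, depth) x 200 (y, width) x 90 mm high, open on top under the cover; origin at the centre of its underside, its x axis points away from the robot, from the bar-handle side to the hinge side.
- cover (a joint): opening angle of the blue cover, rad: 0 = shut and level, grows as its robot-side edge rises (0.785 = 45 degrees), stop at 1.9. Hinged along the chassis's far upper edge, it has no stay or spring and falls shut by its own weight, about 0.5 kg.
- cover_bar (a point): middle of the orange bar handle on the cover: a round bar 12 mm thick and 110 mm long, parallel to the hinge, its axis 40 mm above the cover's top face, on a 12 mm thick leg at each end; clear underneath. The cover is a plate 235 (from the hinge) x 200 x 6 mm; shut, its top lies 96 mm above the bench. The bar's axis is 40 mm back from the cover's robot-side edge. The round bar can turn between gripper pads as the cover swings.
- cover_hinge (a point): middle of the hinge axis, which runs along the chassis's y axis, 90 mm above the bench. With the cover shut the bar's axis is 195 mm from it along the chassis's -x and 46 mm above it.
- router: black network router, 160 x 110 x 30 mm, with three stub aerials 128 mm high along its far edge; origin under its centre. Bystander, loose; it stands on the other side of the machine from the tray.
- fan: loose square black cooling fan lying flat, 120 x 120 x 38 mm; origin under its centre. Bystander.
- screwdriver: screwdriver with a red handle lying on the bench on the near side of the machine, towards the right, about 200 mm long, 26 mm high; its x axis runs along it. Bystander.
- mug: blue mug, 80 mm across, 90 mm high; origin under its centre. Bystander.
- jar: small clear jar with a white cap, 60 mm across, 75 mm high; origin under its centre. Bystander.
- finned_unit: larger black finned unit standing behind the machine, 100 x 130 x 100 mm; origin under its centre. Bystander.
There are look-alikes about, which are no part of the job. There is more than one size of the part that bears brick_center; the job needs the middle-sized.

How it is judged:
On the way, in this order (a step that is already met when the one before it is completed fails the run):
1. the brick is lowered into the tray, still in the fingers, within 25 mm of its floor, the cover shut (x of brick_center in the frame of tray between -0.075 and 0.075 m and y of brick_center in the frame of tray between -0.055 and 0.055 m and z of brick_center in the frame of tray below 0.05 m and contact force between the fingers and brick above 0.3 N and value of joint cover below 0.06 rad), for 0.05 s.
2. the brick lies flat and released in the tray, the cover still shut (x of brick_center in the frame of tray between -0.075 and 0.075 m and y of brick_center in the frame of tray between -0.055 and 0.055 m and z of brick_center in the frame of tray below 0.03 m and angle between brick_center's own z axis and vertical below 0.2 rad and contact force between the fingers and brick below 0.1 N and linear speed of brick below 0.03 m/s and value of joint cover below 0.06 rad), for 0.2 s.
3. the cover is held 45 degrees open (within 7) by the fingers (value of joint cover between 0.663 and 0.908 rad and contact force between the fingers and cover above 0.5 N), for 0.2 s.
At the end, for the whole second after the job is handed in: The cover is held still (under 0.05 rad/s) at 45 degrees, within 7 degrees, by the robot's fingers and by nothing else; the power brick lies flat, released and at rest in the tray; the bystanders are within 30 mm of where they were (all of step 3 and x of brick_center in the frame of tray between -0.075 and 0.075 m and y of brick_center in the frame of tray between -0.055 and 0.055 m and z of brick_center in the frame of tray below 0.03 m and angle between brick_center's own z axis and vertical below 0.2 rad and contact force between each of the fingers, cover and brick below 0.1 N and linear speed of brick below 0.03 m/s and velocity of joint cover between -0.05 and 0.05 rad/s and contact force between cover and router below 0.1 N and contact force between cover and fan below 0.1 N and contact force between cover and screwdriver below 0.1 N and contact force between cover and mug below 0.1 N and contact force between cover and jar below 0.1 N and contact force between cover and finned_unit below 0.1 N and distance of each of router, fan, screwdriver, mug, jar, finned_unit from where it was at the start of the episode below 0.03 m); the arm keeps its last pose, push and grip.
It fails at once if a bystander (router, fan, screwdriver, mug, jar, larger finned unit) is pushed more than 30 mm (distance of any of router, fan, screwdriver, mug, jar, finned_unit from where it was at the start of the episode above 0.03 m).
It fails at once if a bystander other than the screwdriver is tipped over (angle between any of router, fan, mug, jar, finned_unit's own z axis and vertical above 0.5 rad).
It also fails if it takes over 53 s, if anything falls off the work surface, if the arm or the gripper's body presses on something with over 40 N, if the wrist force passes 120 N, or if a joint passes its speed limit or range.

## Working session

There is one attempt and no reset: what is moved stays moved. The work goes in short steps, each a Python script; the robot and the scene stay as the last script left them, time stands still between calls to the robot, and variables do not carry over. Pictures are saved under pics/ and viewed, at most 10 in all, crops included, and the job is handed in when it is done.

```bash
mkdir -p pics && cat > h.py <<'E'
import numpy as np, cv2
from workcell import robot, imaging, boxes_of, tip_of
def save(n,im): cv2.imwrite('pics/'+n,im[:,:,::-1])
def world(cam,depth):
    c=imaging.calibration(cam);K=np.array(c['camera_matrix']);R=cv2.Rodrigues(np.array(c['rvec'],float))[0];t=np.array(c['tvec'],float).ravel()
    v,u=np.mgrid[:depth.shape[0],:depth.shape[1]]
    P=np.stack([(u-K[0,2])/K[0,0]*depth,(v-K[1,2])/K[1,1]*depth,depth],-1)
    return (P-t)@R   # R^T (P-t)
def down(yaw):  # tool z down, tool y at yaw (closing line)
    y=np.array([np.cos(yaw),np.sin(yaw),0]);z=np.array([0,0,-1.]);return np.stack([np.cross(y,z),y,z],1)
E
python3 - <<'E'
from h import *
print(robot.read_tcp_rot(),robot.read_t())
ims=[]
for c in('scene','side'):
    p,d=imaging.read_camera(c);save(c+'0.png',p);np.save(c+'.npy',d);np.save(c+'p.npy',p)
    for q in('brick_center','cover_bar','tray','chassis','cover_hinge','router','finned_unit','screwdriver'):
        print(c,q,[(np.round(o['position'],3).tolist(),round(o['confidence'],2)) for o in tip_of(q,c)])
E
```

```text
[[ 9.68942742e-01  2.47284688e-01 -4.95349931e-04]
 [ 2.47285159e-01 -9.68941610e-01  1.48530295e-03]
 [-1.12672483e-04 -1.56166620e-03 -9.99998774e-01]] 0.0
scene brick_center [([0.501, 0.18, 0.012], 0.92), ([0.327, 0.163, 0.03], 0.75), ([0.586, -0.043, 0.114], 0.74), ([0.481, -0.0, 0.134], 0.21)]
scene cover_bar [([0.484, 0.001, 0.134], 0.66)]
scene tray [([0.527, -0.297, -0.003], 0.87)]
scene chassis [([0.566, -0.016, -0.002], 0.83)]
scene cover_hinge [([0.679, -0.038, 0.093], 0.63)]
scene router [([0.521, 0.319, 0.002], 0.89)]
scene finned_unit [([0.805, 0.09, -0.004], 0.69)]
scene screwdriver [([0.336, -0.202, -0.001], 0.62)]
side brick_center [([0.582, -0.042, 0.116], 0.87), ([0.328, 0.162, 0.03], 0.7), ([0.501, 0.176, 0.012], 0.63)]
side cover_bar [([0.486, -0.008, 0.138], 0.66)]
side tray [([0.523, -0.299, -0.0], 0.78)]
side chassis [([0.566, -0.02, -0.0], 0.58)]
side cover_hinge [([0.682, -0.038, 0.086], 0.77)]
side router [([0.519, 0.317, 0.004], 0.74)]
side finned_unit [([0.8, 0.091, 0.004], 0.83)]
side screwdriver [([0.337, -0.207, 0.001], 0.76), ([0.278, 0.364, -0.001], 0.45)]
```

View pics/scene0.png

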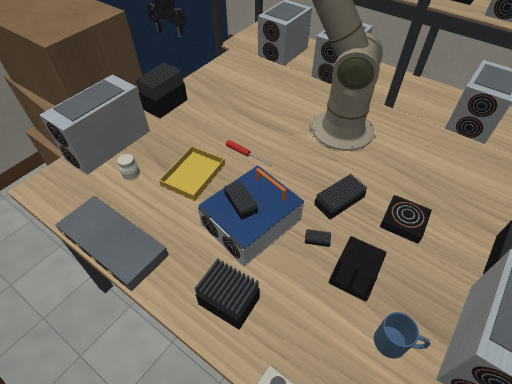

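View pics/side0.png

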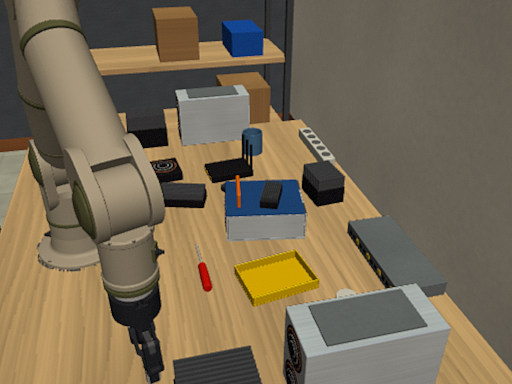

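The scene picture shows the machine with the blue cover at (250,205) and the yellow tray at (193,172), on the robot's right. Candidates for the brick:
- the block on the cover at scene (240,198), side (271,194)
- a larger finned block at (340,196), on the bench
- a small one at (318,238), on the bench
- the larger finned unit at (228,292)

I choose the block on the cover, and will measure it from depth.

```bash
python3 - <<'E'
from h import *
def rep(n,P):
    r=cv2.minAreaRect((P[:,:2]*1000).astype(np.float32)); print(' ',n,len(P),'ctr',np.round(np.array(r[0])),'size',np.round(r[1]),'ang',round(r[2],1),'z',np.round(np.percentile(P[:,2],[5,50,95]),3))
for c in('scene','side'):
    p=np.load(c+'p.npy');d=np.load(c+'.npy');W=world(c,d)
    hsv=cv2.cvtColor(p,cv2.COLOR_RGB2HSV);H,S,V=[hsv[...,i].astype(int) for i in range(3)]
    ok=(d>0)&(W[...,0]>.38)&(W[...,0]<.75)
    reg=ok&(abs(W[...,1])<.2)
    print(c)
    for lo,hi in((.085,.105),): rep('cover',W[reg&(H>100)&(H<125)&(S>120)&(W[...,2]>lo)&(W[...,2]<hi)])
    rep('bar',W[reg&(H<15)&(S>150)&(W[...,2]>.125)])
    b=reg&(W[...,2]>.122)&(W[...,2]<.15)&(S<110)&(V<110)&(W[...,0]>.52);rep('bricktop',W[b])
    t=ok&(H>18)&(H<35)&(S>170)&(W[...,1]<-.17)&(W[...,1]>-.45);rep('trayrim',W[t&(W[...,2]>.024)&(W[...,2]<.036)]);rep('trayall',W[t]);rep('floor',W[t&(W[...,2]<.012)])
    if c=='scene': a=cv2.resize(p[150:250,180:370],None,fx=4,fy=4,interpolation=2);save('crop.png',a)
E
```

```text
scene
  cover 3278 ctr [561. -17.] size [201. 236.] ang 79.5 z [0.094 0.097 0.099]
  bar 135 ctr [487.  -4.] size [121.  10.] ang 79.7 z [0.131 0.141 0.144]
  bricktop 581 ctr [581. -42.] size [110.  52.] ang 64.6 z [0.124 0.133 0.137]Traceback (most recent call last):
  File "<stdin>", line 13, in <module>
  File "<stdin>", line 3, in rep
    return _quantile_unchecked(
        a, q, axis, out, overwrite_input, method, keepdims, weights)
    return _ureduce(a,
                    func=_quantile_ureduce_func,
    ...<5 lines>...
                    overwrite_input=overwrite_input,
                    method=method)
    r = func(a, **kwargs)
    result = _quantile(arr,
                       quantiles=q,
    ...<2 lines>...
                       out=out,
                       weights=wgt)
    slices_having_nans = np.isnan(arr[-1, ...])
                                  ~~~^^^^^^^^^
IndexError: index -1 is out of bounds for axis 0 with size 0
```

```bash
python3 - <<'E'
from h import *
def rep(n,P,pix=None):
    if len(P)<5: print(n,len(P));return
    r=cv2.minAreaRect((P[:,:2]*1000).astype(np.float32)); print(' ',n,len(P),'ctr',np.round(np.array(r[0])),'size',np.round(r[1]),'ang',round(r[2],1),'z',np.round(np.percentile(P[:,2],[5,50,95]),3))
for c in('side','scene'):
    p=np.load(c+'p.npy');d=np.load(c+'.npy');W=world(c,d)
    hsv=cv2.cvtColor(p,cv2.COLOR_RGB2HSV);H,S,V=[hsv[...,i].astype(int) for i in range(3)]
    ok=(d>0)&(W[...,0]>.38)&(W[...,0]<.75)
    reg=ok&(abs(W[...,1])<.2)
    print(c)
    rep('cover',W[reg&(H>100)&(H<125)&(S>120)&(W[...,2]>.085)&(W[...,2]<.105)])
    rep('bar',W[reg&(H<15)&(S>150)&(W[...,2]>.125)])
    rep('bricktop',W[reg&(W[...,2]>.122)&(W[...,2]<.15)&(S<110)&(V<110)&(W[...,0]>.52)])
    u=(193,172) if c=='scene' else (275,280); print(hsv[u[1],u[0]],W[u[1],u[0]])
    t=ok&(H>18)&(H<40)&(S>150)&(V>90)&(W[...,1]<-.17)&(W[...,1]>-.45)&(W[...,2]<.04);rep('trayrim',W[t&(W[...,2]>.022)]);rep('floor',W[t&(W[...,2]<.012)])
save('crop.png',cv2.resize(p[150:250,180:370],None,fx=4,fy=4,interpolation=2))
E
```

```text
side
  cover 1905 ctr [562. -24.] size [204. 233.] ang 79.9 z [0.093 0.097 0.1  ]
  bar 86 ctr [486. -10.] size [118.  10.] ang 79.1 z [0.128 0.141 0.145]
  bricktop 304 ctr [583. -45.] size [114.  52.] ang 65.0 z [0.124 0.132 0.137]
[ 23 255 209] [ 0.5214275  -0.30785109  0.00705546]
  trayrim 563 ctr [ 525. -301.] size [191. 147.] ang 8.2 z [0.023 0.028 0.032]
  floor 2039 ctr [ 521. -285.] size [189. 183.] ang 8.8 z [0.001 0.005 0.009]
scene
  cover 3278 ctr [561. -17.] size [201. 236.] ang 79.5 z [0.094 0.097 0.099]
  bar 135 ctr [487.  -4.] size [121.  10.] ang 79.7 z [0.131 0.141 0.144]
  bricktop 581 ctr [581. -42.] size [110.  52.] ang 64.6 z [0.124 0.133 0.137]
[ 24 154 192] [ 0.5176155  -0.30647491  0.00585141]
  trayrim 191 ctr [ 525. -300.] size [191. 142.] ang 8.1 z [0.023 0.029 0.033]
  floor 1298 ctr [ 524. -299.] size [191. 140.] ang 8.1 z [0.002 0.005 0.009]
```

View pics/crop.png

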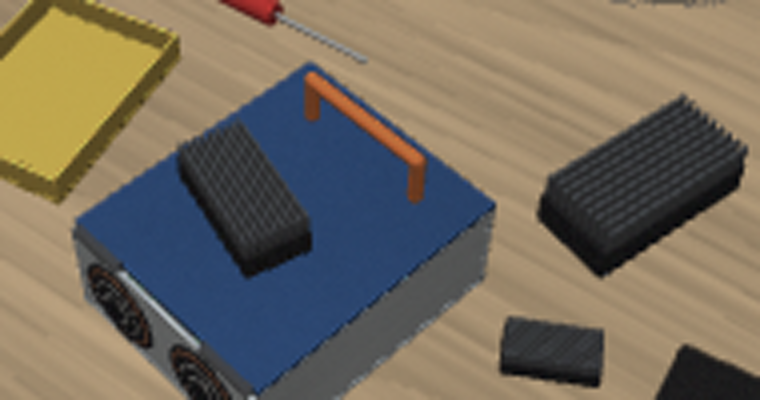

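The crop shows the chosen middle-sized brick on the cover behind the orange bar, at about (245,200). The look-alikes, a larger block at (640,185) and a small one at (550,350), lie on the bench. The two views agree to about 3 mm, and the heights (brick top 0.133, bar 0.141, cover 0.097) match the text. Next is the pick.

```bash
python3 - <<'E'
from h import *
R=down(np.radians(-25.2)); b=[.582,-.0435]
p=robot.read_tcp_pos(); robot.move_straight([p[0],p[1],.36],velocity=.25)
robot.move_to(b+[.30],R)
print(np.round(robot.read_joint_positions(),2),robot.read_t())
im,_=imaging.read_camera('wrist');save('w1.png',im)
hit=robot.move_straight(b+[.102],velocity=.12,until_force=6)
print(hit,robot.read_tcp_pos())
if not hit:
    robot.gripper_close(50); print(robot.read_finger_gap(),robot.read_gripper_force())
    robot.move_straight(b+[.30],velocity=.12)
    print(robot.read_finger_gap(),robot.read_gripper_force(),robot.read_contact_force(),robot.read_t())
    im,_=imaging.read_camera('scene');save('s2.png',im)
E
```

```text
[ 0.35  0.4  -0.52  1.83  0.23  0.97 -0.71] 4.3
False [ 0.58235073 -0.04352988  0.10260686]
0.053168598975767645 52.3528128862381
0.05343430361419877 52.894413471221924 [ 0.87088098  0.56913841 -4.51733017] 8.35
```

View pics/s2.png

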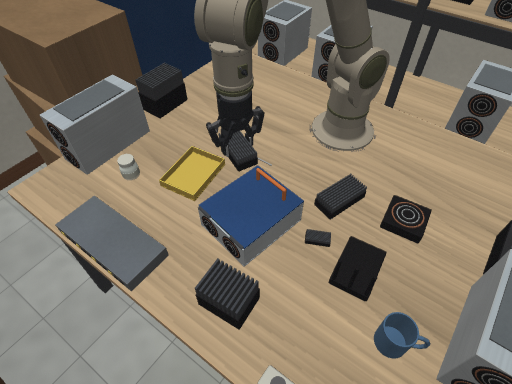

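The brick is held in the gripper at (240,150), the cover is still shut, and the 53 mm gap matches the brick's width. Now I place it in the tray.

```bash
python3 - <<'E'
from h import *
R=down(np.radians(8.1)); t=[.525,-.300]
robot.move_to(t+[.22],R)
print(np.round(robot.read_joint_positions(),2),robot.read_t())
robot.move_straight(t+[.045],velocity=.12)
hit=robot.move_straight(t+[.008],velocity=.04,until_force=5)
print(hit,robot.read_tcp_pos(),robot.read_gripper_force(),robot.read_contact_force())
robot.sleep(.15); robot.ungrasp(); robot.sleep(.3)
robot.move_straight(t+[.30],velocity=.15)
print(robot.read_t())
for c in('scene',):
    im,d=imaging.read_camera(c);save('s3.png',im)
    print([(np.round(o['position'],3).tolist(),round(o['confidence'],2)) for o in tip_of('brick_center',c)])
E
```

```text
[ 0.82  0.52 -0.58  1.87  0.37  0.86  0.19] 9.4667
True [ 0.52465989 -0.29978085  0.01052875] 54.295538663864136 [-0.48156814  1.12227496  6.61963823]
14.8333
[([0.528, -0.296, 0.02], 0.95), ([0.324, 0.162, 0.03], 0.7), ([0.501, 0.176, 0.011], 0.63)]
```

View pics/s3.png

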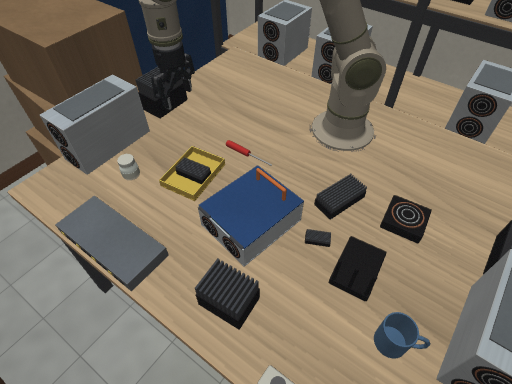

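The brick lies flat in the tray at (193,170), measured z 0.020, and the cover is shut. Now I grasp the bar.

```bash
cat >> h.py <<'E'
a=np.radians(-10.3); ux=np.array([np.cos(a),np.sin(a),0]); Rb=down(a)
bar0=np.array([.486,-.007,.136]); hinge=bar0+.195*ux+[0,0,-.046]
def tcp(q):  # TCP for cover angle q, tool vertical
    f=np.arctan2(.046,.195)+q; r=np.hypot(.046,.195)
    return hinge-ux*r*np.cos(f)+np.array([0,0,r*np.sin(f)-.019])
E
python3 - <<'E'
from h import *
p=tcp(0); print(p,tcp(.785))
robot.move_to(p+[0,0,.15],Rb)
print([robot.inverse_kinematics(tcp(q),Rb) is not None for q in (0,.4,.8)],np.round(robot.read_joint_positions(),2))
hit=robot.move_straight(p,velocity=.12,until_force=6)
print(hit,robot.read_tcp_pos())
if not hit:
    robot.gripper_close(50); print(robot.read_finger_gap(),robot.read_gripper_force(),robot.read_contact_force())
    for q in(.05,.1,.15):
        robot.move_straight(tcp(q),velocity=.08)
        print(q,robot.read_finger_gap(),np.round(robot.read_contact_force(),1),robot.read_t())
E
```

```text
[ 0.486 -0.007  0.117] [ 0.57412978 -0.02301589  0.24137077]
[True, True, True] [ 0.39  0.32 -0.63  2.06  0.26  0.83 -0.57]
False [ 0.4863403  -0.00698902  0.1174815 ]
0.010149260882627738 48.69095742702484 [-3.27198602  0.74608305  6.01716015]
0.05 0.010209642236685542 [-3.   2.  -3.7] 18.425
0.1 0.01045806856531869 [-4.8  2.1 -2.9] 18.7
0.15 0.01025149291991089 [-5.4  3.5 -1.4] 18.975
```

```bash
python3 - <<'E'
from h import *
for q in np.linspace(.2,.785,10):
    robot.move_straight(tcp(q),velocity=.08)
    print(round(q,2),round(robot.read_finger_gap(),4),np.round(robot.read_contact_force(),1))
robot.sleep(.5)
print(robot.read_tcp_pos(),robot.read_contact_force(),robot.read_t())
p,d=imaging.read_camera('side');save('s4.png',p);W=world('side',d)
p2,d2=imaging.read_camera('scene');save('s5.png',p2);W2=world('scene',d2)
for pp,dd,w in((p,d,W),(p2,d2,W2)):
    hsv=cv2.cvtColor(pp,cv2.COLOR_RGB2HSV);H,S,_=[hsv[...,i] for i in range(3)]
    m=(dd>0)&(H>100)&(H<125)&(S>120)&(w[...,0]>.4)&(w[...,0]<.75)&(abs(w[...,1])<.2)&(w[...,2]>.09)
    P=w[m]; s=(P-hinge)@ux; k=np.polyfit(s,P[:,2],1)
    for _ in range(4):
        g=abs(np.polyval(k,s)-P[:,2])<.008; k=np.polyfit(s[g],P[g,2],1)
    print('cover deg',np.degrees(np.arctan(-k[0])),g.sum(),len(P))
E
```

```text
0.2 0.0103 [-6.4  3.4 -1.3]
0.26 0.0103 [-6.2  3.3 -0.7]
0.33 0.0101 [-8.   4.9 -0.3]
0.4 0.01 [-9.2  4.3  2.4]
0.46 0.01 [-10.6   3.4   2.1]
0.52 0.0103 [-14.1   3.8   7.8]
0.59 0.0104 [-16.4   3.5  10.7]
0.66 0.0104 [-17.8   3.7  14.1]
0.72 0.0105 [-17.2   2.7  19.2]
0.78 0.0101 [-15.3   0.9  18. ]
[ 0.57254866 -0.02271558  0.24334809] [-13.70107468   0.73850783  17.84505024] 22.6
cover deg 44.552645312449584 1362 1408
cover deg 44.64662577675821 4582 4587
```

View pics/s4.png

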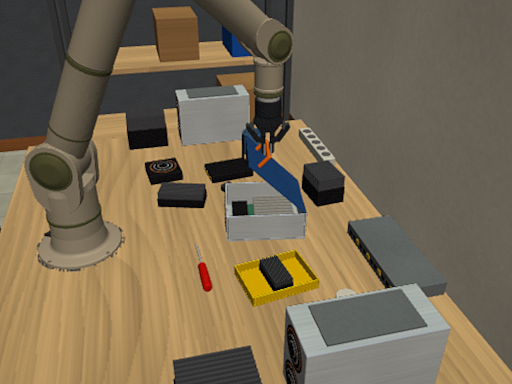

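View pics/s5.png

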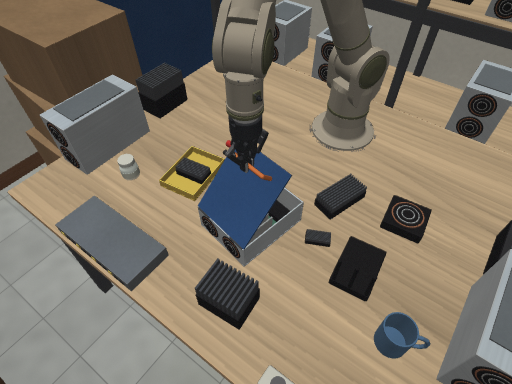

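Both views show the cover held by the bar at about 44.6°, side (265,150) and scene (250,170). The brick lies flat in the tray and the bystanders are in place. The arm is steady, so I hand the job in.

```bash
python3 - <<'E'
from h import *
print(robot.read_contact_force(),np.abs(robot.read_joint_vel()).max()); print(robot.close_job())
E
```

```text
[-13.9138594    1.25597837  18.47567344] 0.0019077321353381253
the job is handed in; nothing more can be done
None
```

The job is handed in: the brick lies flat and released in the yellow tray, the cover is held steady at about 44.6° by its bar, and no bystander looked moved in the last pictures; no verdict came back.

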